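Bed in a focusing rod and knock it free again

TASK

Trial-fit the focusing rod (flat-sided black grip) in the stand's taper socket: twist it as you press until its flange is fully home, without ever pushing the sprung platform 4 mm down, then let go so that it holds by itself. Then slide the wedge-shaped drift key nose first through the slot under the socket until its full height is under the rod and has lifted it loose, without pulling on the rod. Leave the rod upright in the socket and the drift flat in the slot, and do not disturb the spare rod, bottles and carton.

Things in the scene. Friction and masses are not known exactly. Their poses are not given: they have to be found in the camera images.
- rod: Focusing rod, 123 mm tall, 0.22 kg, upright in one hole of the wooden holder. Origin at its foot, z up its axis. Steel nose: domed 11 mm tip widening to 16 mm in diameter, up to 21 mm; taper from 18 mm diameter there to 31 mm at 71 mm; flange 42 mm in diameter, 71 to 77 mm; above it a flat-sided black grip.
- shoulder (a point): On the rod's axis at the underside of its flange, 71 mm above its foot; axes as the rod's. Coincides with socket when the rod is fully home.
- grip (a point): Middle of the rod's black grip, 100 mm above its foot; axes as the rod's. The grip is 20 mm thick along x, 34 mm wide along y, 46 mm high (77 to 123 mm).
- holder: Fixed light-wood block 70 x 160 x 80 mm (x, y, z), origin under its centre, with upright 36 mm through-holes at y = -45 and +45 mm. One holds the focusing rod, the other the spare (which is which varies); their flanges rest on its top.
- stand: White enamelled pivot stand fixed to the table; origin on the table under the socket's axis, z up, x = way the drift is driven. Foot 150 x 90 x 12 mm (x -90 to 60). Over it a sprung platform 120 x 70 mm (x -80 to 40), top 28 mm above the table, carrying a column 50 x 50 mm around the axis, its top 108 mm above the table, with the taper socket.
- socket (a point): Centre of the socket's mouth on the column's top; axes as the stand's; sinks with the platform. Bore 33 mm wide at the mouth, 21 mm at its end 50 mm down. Spring jaws grip the taper over the last 11 mm, ever harder. A straight push home takes 22 to 40 N; 6 to 12 N if the rod keeps turning, either way, 0.2 rad or more per mm of travel. Home, it holds by itself.
- slot (a point): On the platform's top, on the socket's axis, 80 mm below the mouth; axes as the stand's. The slot through the column runs along x, 19 mm wide, from the platform to 30 mm above it. The foot of a seated rod hangs 9 mm above the platform. The drift enters from the -x side, nose towards +x.
- cradle (a joint): How far the sprung platform with the column has sunk, m (0 = up, stop at 0.0058). It sinks 1 mm per 4.5 N of load, the rod's weight included; 4 mm, which is too much, comes at about 16 N of push.
- drift: Drift key: steel wedge bar 188 mm long, 14 mm wide, 0.25 kg, flat on the table, balance point 50 mm ahead of the tab. Origin under the middle of its grip tab, x to its nose, 168 mm ahead. Nose 6 mm high and 8 mm wide; the top rises 1 mm per 5 mm to 21.5 mm high at 77 mm behind the nose and stays so back to the tab. Pushing it under a seated rod takes 10 to 27 N.
- nose (a point): Tip of the drift's nose, 3 mm above its underside; axes as the drift's. Slid on the platform, the drift meets a seated rod's foot with the nose about 15 to 20 mm past the socket's axis; its full height is under the foot (rod raised 12 mm) from 77 mm past it.
- tab (a point): Middle of the drift's upright grip tab, 31 mm above its underside; axes as the drift's. The tab is 36 mm long (x), 14 mm wide (y), its top 42 mm above the underside.
- spare: Bystander: spare rod with the same kind of shank and flange and a round black knob 30 mm in diameter, 122 mm tall; upright in the other hole of the holder. Origin at its foot.
- drops_a: Bystander: small white dropper bottle, 26 mm in diameter, 62 mm tall. Origin under its centre.
- drops_b: Bystander: a second such dropper bottle. Origin under its centre.
- carton: Bystander: flat white and blue carton, 70 x 120 x 35 mm. Origin under its centre.
There are look-alikes about, which are no part of the job. Leave any green, pink or red look-alike of the rod alone.

How it is judged:
By the outcome, as a careful person would: the job done as asked, in the order asked, and still so for the second after the job is handed in, with the robot touching nothing.
It also fails if it takes over 70 s, if anything falls off the work surface, if the arm or the gripper's body presses on something with over 40 N, if the wrist force passes 120 N, or if a joint passes its speed limit or range.

ROBOT

A 6-joint arm with a two-finger parallel gripper is mounted at the origin on the work surface. World frame = base frame: x ahead of the robot, y to its left, z up, the work surface at z = 0. Lengths are in m, angles in rad, forces in N, time in s.
With the tool pointing down it reaches from about 0.35 to 0.975 m from the base axis. Payload 4.9 kg.
Tool frame: the origin (TCP) lies at the very end of the fingers, on their centre line; the grasp point (between the pads) lies 19 mm behind it (manip.grip_depth is the distance from the TCP to the grasp point, in m); z points along the fingers, x is the direction in which the jaws open and shut, and the axes are right-handed (so a half turn about z gives the same grasp; the last joint's range is limited). The gripper opens to 85 mm and grips with 20 to 120 N. Pads are 22 mm wide; open, the fingers measure 114 mm over their backs; the gripper's body (76 mm by 85 mm) begins 54 mm behind the grasp point. The pads swing forward as they close: fully open they stand 13 mm farther back than shut.
Start: joints at [1.175, 0.053, 1.613, -0, 1.476, -0.119], TCP at [0.171, 0.601, 0.231] pointing down, gripper open.
Joint ranges: [-3.01, 3.01], [-1.01, 2.22], [0.06, 2.58], [-1.02, 4.17], [0.09, 2.62], [-3.14, 3.14]. Speed limits (rad/s): [2.57, 2.57, 3.14, 3.14, 3.14, 3.14].

INTERFACE

Orientations are given as a unit quaternion [w, x, y, z].
In Python, from plant import manip gives the robot as it stands. The module is installed in compiled form; this text tells all that it offers.
- The arm moves only by the shell command python3 -m crank 'ROWS' [OPENING]. ROWS is JSON, a list of rows, each a list of 4 numbers: the shift along the tool's x, y, z in cm, then the turn about the tool's z in units of 6 degrees (1.0 is 6 degrees). A call has 1 to 10 rows; each row shifts and turns the commanded pose from where the row before left it, along the tool's axes as they then stand; what a row does not reach is not made up. A row lasts 1/12 s, in which the tool goes at most 41.7 mm and 7.16 degrees, less where a joint would pass 70% of its speed; a pose out of reach is approached as far as the arm can. A call with a gripper value outside its range is refused whole. OPENING is the opening, from 0 (shut) to 1 (fully open), set as the call begins (- or left out, the last holds). The fingers move at their own pace and stop on an object; the grip force is fixed at half the most. Time passes only in rows, so rows that do not move let the fingers close. It gives the time, the measured TCP pose, the force and the opening at its end, in the units of the state.
- manip.state(): the state, without advancing time (a new reading comes with each control period).
- manip.grab_frame(name): name is "side" or "top"; returns a dict with "img" (384x512x3 uint8, red, green, blue), "intrinsics" (3x3 intrinsics, pixels), "position" and "orientation" of the camera in the world. Camera axes: x right, y up, looking along -z (the intrinsics and any distortion apply to the point x, -y, -z); pixel columns grow to the right and rows downward; lengths in m; the calibration is good to about 2 mm. A picture is of the moment at which its call begins. There is no depth.
- manip.job_done(): hands the job in, once; it reports no verdict.
The state is a dict: "time": time; "joint_pos": joint angles; "joint_vel": joint speeds; "joint_efforts": joint torques, N m; "tool_pos": TCP position; "tool_rot": TCP orientation; "contact_force": force on the tool from outside, world axes, zero at the start; "ft_torque": the same for the moment, N m; "gripper_width": opening from 0.0 (shut) to 1.0 (fully open).
Only numpy, scipy, OpenCV 4.12 (cv2) and the standard library are available. Lean on these libraries where they do the work, as an engineer would, in place of code of your own. Each camera call takes 0.05 s, during which the arm holds its last target.

## Working session

There is one attempt and no reset: what is moved stays moved. The work goes in short steps, Python scripts to look and compute and a shell command to move; the robot and the scene stay as the last step left them, time stands still between calls to the robot, and variables do not carry over. Pictures are saved under pics/ and viewed, and the job is handed in when it is done.

```bash
mkdir -p pics; python3 - <<'E'
from plant import manip
import cv2,numpy as np
print(manip.state())
for n in ("side","top"):
    f=manip.grab_frame(n)
    cv2.imwrite(f"pics/{n}0.png",f["img"][:,:,::-1])
    print(n,f["intrinsics"],f["position"],f["orientation"],[k for k in f])
E
```

```text
{'time': 0.0, 'joint_pos': array([ 1.17501691e+00,  5.33454070e-02,  1.61426380e+00, -2.60325075e-05,
        1.47600214e+00, -1.19013316e-01]), 'joint_vel': array([ 0.00134353,  0.00232018, -0.0009193 , -0.00028136, -0.00561126,
        0.00034783]), 'joint_efforts': array([ 1.72710534e-04, -3.93683374e+01, -3.70178139e+01, -9.22297477e-05,
        7.12513283e-03, -2.86367538e-05]), 'tool_pos': array([0.17055614, 0.60064276, 0.23008816]), 'tool_rot': array([ 5.19709609e-04,  7.97885506e-01,  6.02808179e-01, -8.65362241e-04]), 'contact_force': array([-0.17377282,  0.71977238,  0.14153721]), 'ft_torque': array([ 0.00073975, -0.04354583, -0.01187237]), 'gripper_width': 1.001378327441957}
side [[443.53770659   0.         265.64308813]
 [  0.         443.53770659 191.20987384]
 [  0.           0.           1.        ]] [ 0.261095   -0.79158622  0.73400451] [ 0.88527218  0.42534105 -0.08992134 -0.16520387] ['img', 'intrinsics', 'position', 'orientation']
top [[464.6205415   0.        254.5263552]
 [  0.        464.6205415 186.9164517]
 [  0.          0.          1.       ]] [ 0.41443617 -0.02170782  1.17903889] [ 0.70800809  0.06377747 -0.04958667 -0.70156834] ['img', 'intrinsics', 'position', 'orientation']
```

View pics/side0.png

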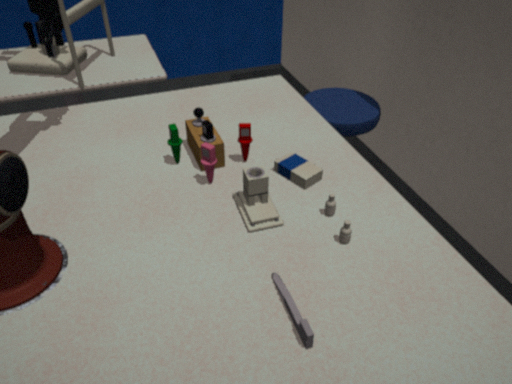

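View pics/top0.png

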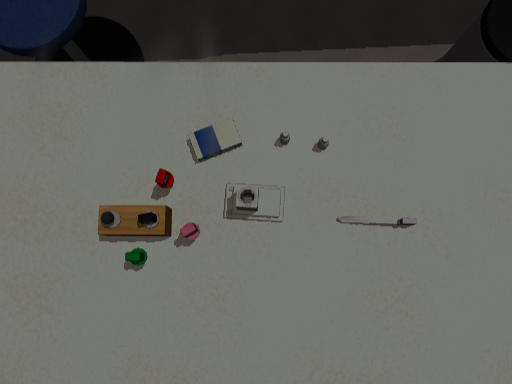

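```bash
cat > h.py <<'E'
import numpy as np,cv2
from scipy.spatial.transform import Rotation as R
from plant import manip
def rot(q): return R.from_quat([q[1],q[2],q[3],q[0]]).as_matrix()
def ray(f,u,v):
    K=f["intrinsics"];d=np.array([(u-K[0,2])/K[0,0],-(v-K[1,2])/K[1,1],-1.]);return np.array(f["position"]),rot(f["orientation"])@d
def onz(f,u,v,z):
    p,d=ray(f,u,v);return p+d*(z-p[2])/d[2]
def proj(f,P):
    c=rot(f["orientation"]).T@(np.asarray(P)-f["position"]);K=f["intrinsics"]
    return np.array([K[0,2]+K[0,0]*c[0]/-c[2],K[1,2]+K[1,1]*c[1]/c[2]])
def crop(f,name,u0,v0,u1,v1,k):
    im=np.ascontiguousarray(f["img"][v0:v1,u0:u1,::-1]);im=cv2.resize(im,None,fx=k,fy=k,interpolation=cv2.INTER_CUBIC)
    im=cv2.convertScaleAbs(im,alpha=1.6)
    cv2.imwrite(f"pics/{name}.png",im)
E
python3 - <<'E'
from h import *
import pickle
t=manip.grab_frame("top");s=manip.grab_frame("side")
pickle.dump((t,s),open("f0.pkl","wb"))
crop(t,"t_hold",90,190,210,280,6)
crop(t,"t_stand",215,175,295,230,9)
crop(t,"t_drift",330,205,425,235,8)
crop(s,"s_mid",160,100,290,235,5)
for n,u,v,z in [("rod grip top",148,219,.132),("spare",108,218,.13),("socket",247,197,.108),("nose",338,219,.005),("tab",409,221,.04)]:
    print(n,onz(t,u,v,z))
E
```

```text
rod grip top [0.50832172 0.24115358 0.132     ]
spare [0.50996548 0.33326449 0.13      ]
socket [0.56383346 0.01806349 0.108     ]
nose [ 0.52400402 -0.20857724  0.005     ]
tab [ 0.51738855 -0.37552472  0.04      ]
```

View pics/t_hold.png

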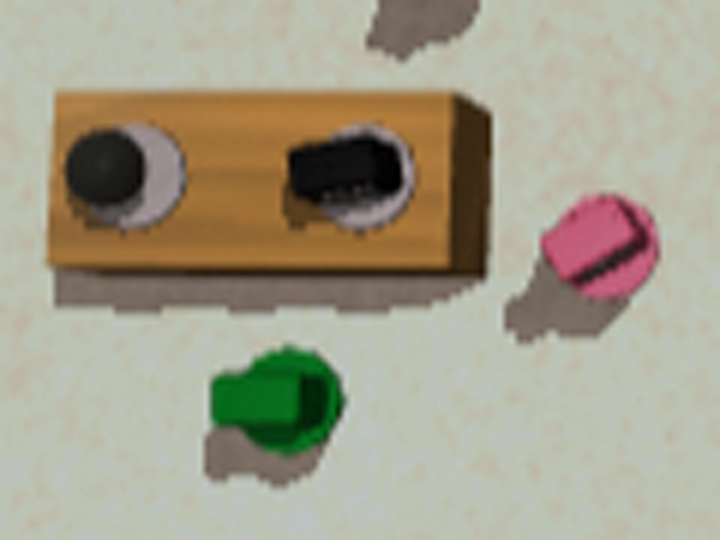

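View pics/t_stand.png

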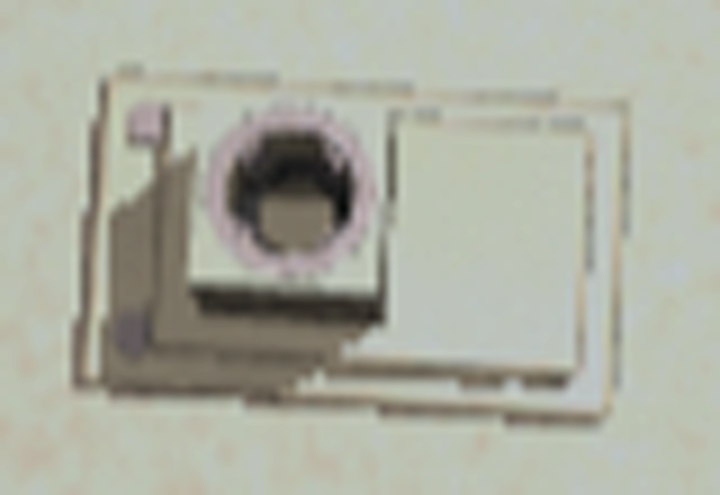

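View pics/t_drift.png

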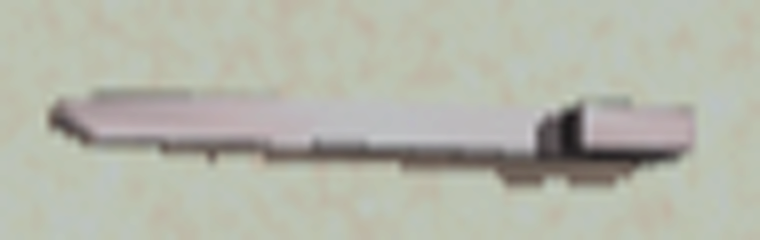

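View pics/s_mid.png

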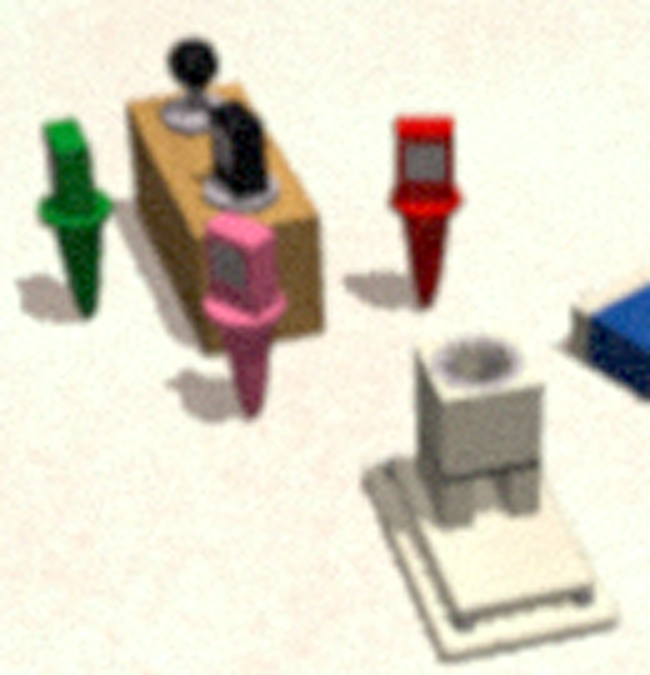

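```bash
python3 - <<'E'
from h import *
import pickle
t,s=pickle.load(open("f0.pkl","rb"))
def big(f,name,u0,v0,u1,v1,k,a):
    im=np.ascontiguousarray(f["img"][v0:v1,u0:u1,::-1]);im=cv2.resize(im,None,fx=k,fy=k,interpolation=cv2.INTER_NEAREST)
    cv2.imwrite(f"pics/{name}.png",cv2.convertScaleAbs(im,alpha=a))
big(t,"t_rod",130,205,166,235,20,4)
big(s,"s_rod",195,112,225,147,17,4)
E
```

```text
(no output)
```

View pics/t_rod.png

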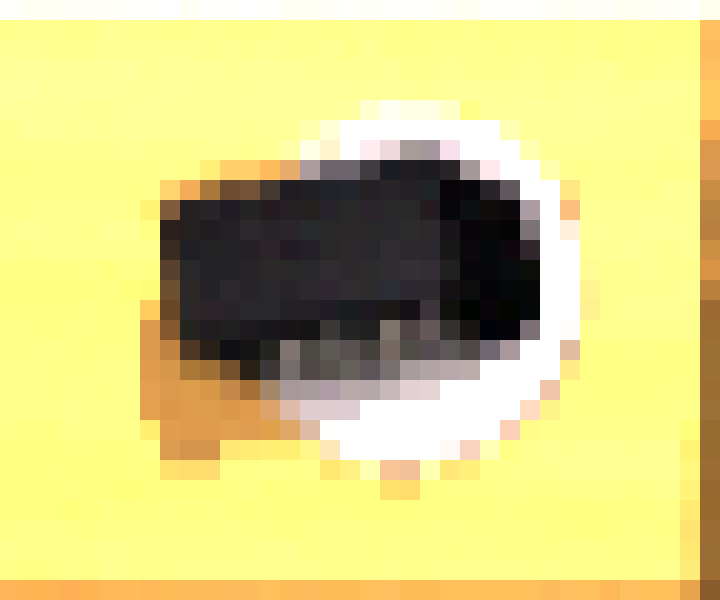

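View pics/s_rod.png

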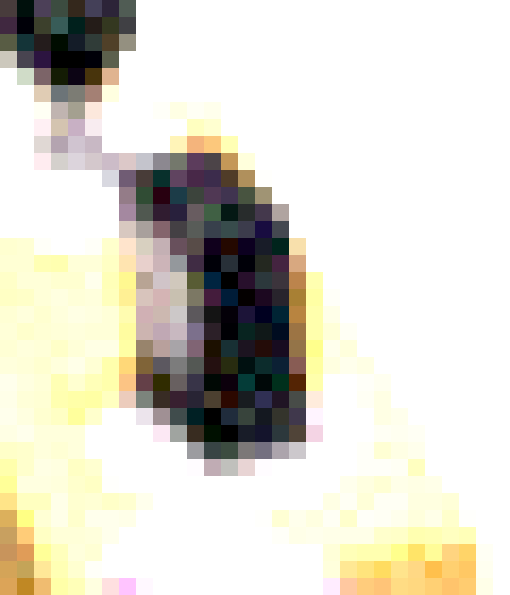

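```bash
cat > meas.py <<'E'
from h import *
import pickle
t,s=pickle.load(open("f0.pkl","rb"))
def tri(ut,us):
    A=[];b=[]
    (p1,d1),(p2,d2)=ray(t,*ut),ray(s,*us)
    M=np.zeros((3,3));v=np.zeros(3)
    for p,d in((p1,d1),(p2,d2)):
        d=d/np.linalg.norm(d);P=np.eye(3)-np.outer(d,d);M+=P;v+=P@p
    x=np.linalg.solve(M,v);return x
np.set_printoptions(precision=4,suppress=True)
def big(f,name,u0,v0,u1,v1,k,a):
    im=np.ascontiguousarray(f["img"][v0:v1,u0:u1,::-1]);im=cv2.resize(im,None,fx=k,fy=k,interpolation=cv2.INTER_NEAREST)
    im=cv2.convertScaleAbs(im,alpha=a)
    for u in range(u0,u1):
        if u%5==0: cv2.line(im,((u-u0)*k,0),((u-u0)*k,5 if u%10 else 12),(0,0,255),1)
    for q in range(v0,v1):
        if q%5==0: cv2.line(im,(0,(q-v0)*k),(5 if q%10 else 12,(q-v0)*k),(0,0,255),1)
    cv2.imwrite(f"pics/{name}.png",im)
E
python3 - <<'E'
from meas import *
print("socket tri",tri((247.3,196.1),(255.6,172)))
print("flange",onz(t,150,219.4,.086),"griptop",onz(t,145.4,217.6,.132))
F=[onz(t,*c,.012) for c in((226.7,183.3),(284.8,186.4),(282.4,221.4),(223.7,218))]
print(np.array(F)); 
for i in range(4): print(np.linalg.norm(F[i]-F[(i+1)%4]))
d=F[0]-F[1];e=F[3]-F[2];print(np.degrees(np.arctan2([d[1],e[1]],[d[0],e[0]])))
big(t,"a1",230,180,265,215,16,1.5)
big(s,"a2",235,160,285,200,15,1.2)
big(t,"a3",333,210,373,230,18,1.5)
big(t,"a4",390,210,425,230,18,1.5)
E
```

```text
socket tri [0.5675 0.0172 0.1054]
flange [0.5115 0.2479 0.086 ] griptop [0.5115 0.2472 0.132 ]
[[ 0.6121  0.0739  0.012 ]
 [ 0.6052 -0.0742  0.012 ]
 [ 0.5161 -0.0682  0.012 ]
 [ 0.5233  0.0797  0.012 ]]
0.14822493310269091
0.08932709903153448
0.1480187417739507
0.0889624789062116
[87.3332 87.1936]
```

View pics/a1.png

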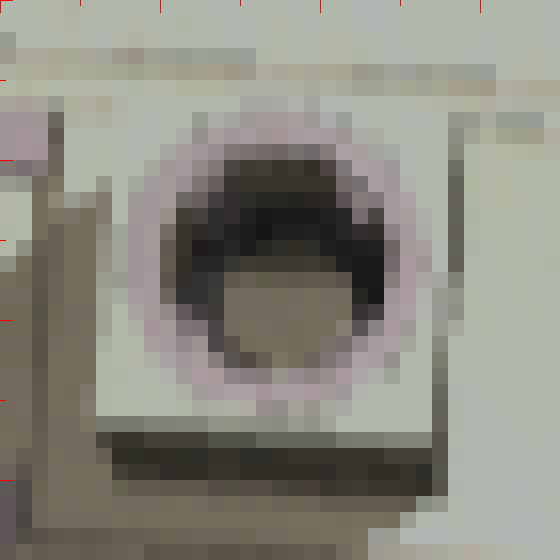

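View pics/a2.png

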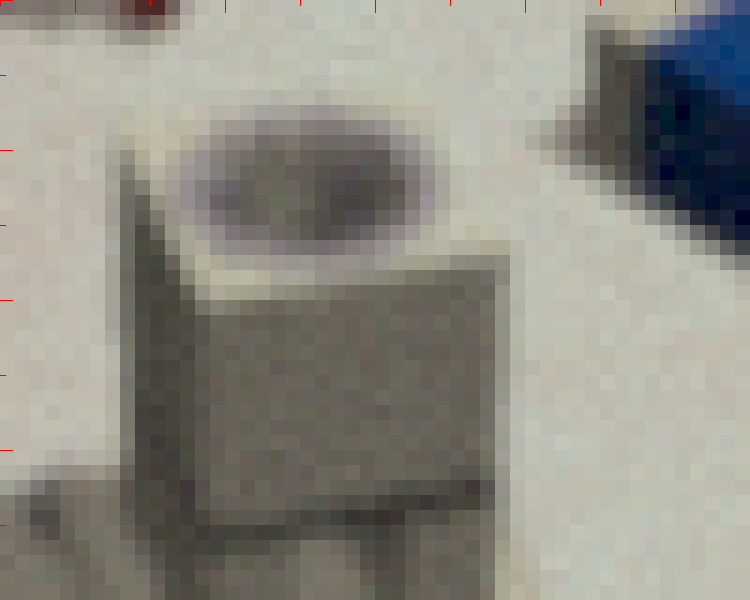

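View pics/a3.png

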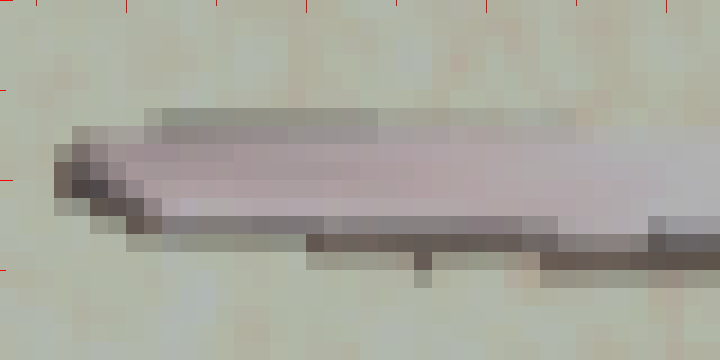

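View pics/a4.png

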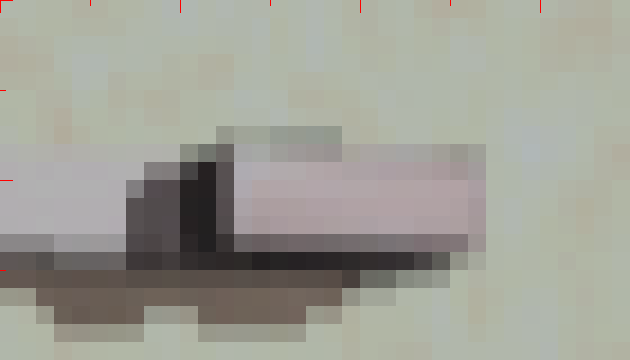

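```bash
python3 - <<'E'
from meas import *
print("socket",onz(t,247.4,195.94,.108))
tab=onz(t,409.9,220.6,.042);nose=onz(t,336.3,219.4,.004)
print(tab,nose,np.linalg.norm((tab-nose)[:2]),np.degrees(np.arctan2(*(nose-tab)[1::-1])))
a=onz(t,395,220.3,.0215);b=onz(t,370,219.7,.0215);print(a,b,np.degrees(np.arctan2(*(b-a)[1::-1])))
# grip yaw: edges of top face
p=[onz(t,*c,.132) for c in((138.5,214.8),(152,212.5),(152,220.4),(139,222.5))]
print(np.array(p)); 
for i,j in((0,1),(3,2)): d=p[j]-p[i];print(np.linalg.norm(d),np.degrees(np.arctan2(d[1],d[0])))
for c in((165,179),(136,257),(190,231)): print("lookalike",onz(t,*c,.09))
# side checks
for n,P in(("socket",(.5655,.0175,.108)),("griptop",(.5115,.2475,.132)),("tab",tab),("nose",nose)): print(n,proj(s,P))
big(s,"a5",265,265,320,350,9,1.2)
E
```

```text
socket [0.5663 0.0172 0.108 ]
[ 0.5182 -0.3771  0.042 ] [ 0.523  -0.2044  0.004 ] 0.1727508171781665 88.39315197734005
[ 0.5205 -0.3468  0.0215] [ 0.5214 -0.2851  0.0215] 89.12793150623638
[[0.5177 0.2633 0.132 ]
 [0.5232 0.2327 0.132 ]
 [0.5052 0.2319 0.132 ]
 [0.5002 0.2613 0.132 ]]
0.031063535190706808 -79.77883801638683
0.029798938052803727 -80.28346259969551
lookalike [0.6082 0.2154 0.09  ]
lookalike [0.4232 0.2756 0.09  ]
lookalike [0.4848 0.1514 0.09  ]
socket [254.2529 171.2817]
griptop [205.8332 121.3318]
tab [305.7818 325.4221]
nose [271.727  270.9984]
```

View pics/a5.png

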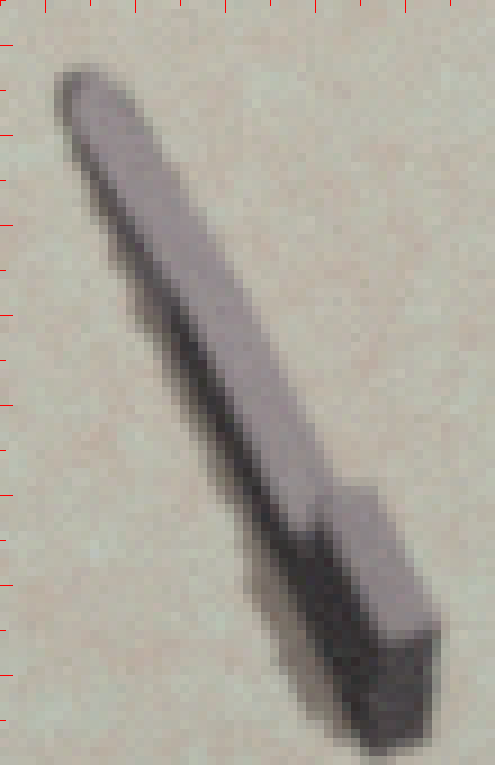

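```bash
cat >> h.py <<'E'
def st():
    s=manip.state();M=rot(s["tool_rot"]);th=np.degrees(np.arctan2(M[1,0],M[0,0]))
    print("t %.2f pos %s th %.2f tilt %.2f q6 %.2f F %s w %.3f"%(s["time"],np.round(s["tool_pos"],4),th,np.degrees(np.arccos(-M[2,2])),s["joint_pos"][5],np.round(s["contact_force"],2),s["gripper_width"]));return s,M,th
def go(P,th=None):
    s,M,t0=st();d=M.T@(np.array(P)-s["tool_pos"])*100
    print("shift cm",np.round(d,2),"turn units",None if th is None else round((t0-th)/6,3))
E
python3 -m crank '[[0,0,0,1.07],[0,0,0,1.07],[0,0,0,1.07],[0,0,0,1.07],[0,0,0,1.07],[0,0,0,1.07],[0,0,0,1.07],[0,0,0,1.07],[0,0,0,1.07],[0,0,0,1.07]]' 0.6
python3 -c "
from h import *
go((.5115,.2475,.17),10.1)"
```

```text
time: 1.03
tool_pos: [0.1707, 0.601, 0.231]
tool_rot: [0.0, 0.996, 0.084, -0.0]
contact_force: [0.3, 0.3, 0.5]
gripper_width: 0.598
t 1.03 pos [0.1707 0.601  0.231 ] th 9.62 tilt 0.03 q6 1.01 F [0.31 0.35 0.5 ] w 0.598
shift cm [27.69 40.55  6.11] turn units -0.08
```

```bash
python3 -m crank '[[2.1,3.1,0,0],[2.1,3.1,0,0],[2.1,3.1,0,0],[2.1,3.1,0,0],[2.1,3.1,0,0],[2.1,3.1,0,0],[2.1,3.1,0,0],[2.1,3.1,0,0],[2.1,3.1,0,0],[2.1,3.1,0,-0.08]]'
python3 -m crank '[[2.2,3.15,0,0],[2.2,3.15,0,0],[2.2,3.15,0,0],[0,0,2,0],[0,0,2,0],[0,0,1,0],[0,0,0,0]]'
python3 - <<'E'
from meas import *
go((.5115,.2475,.094),10.1)
t=manip.grab_frame("top");s=manip.grab_frame("side")
x=manip.state()["tool_pos"];print(proj(t,x),proj(s,x))
big(t,"b1",120,190,180,240,12,1.8)
big(s,"b2",180,60,240,140,8,1.8)
E
```

```text
time: 1.87
tool_pos: [0.432, 0.3305, 0.2312]
tool_rot: [-0.0, 0.996, 0.091, 0.0]
contact_force: [0.4, 0.9, -1.2]
gripper_width: 0.593
time: 2.45
tool_pos: [0.5112, 0.2503, 0.1776]
tool_rot: [0.001, 0.996, 0.091, -0.003]
contact_force: [-0.3, 0.5, -0.4]
gripper_width: 0.603
t 2.45 pos [0.5112 0.2503 0.1776] th 10.41 tilt 0.37 q6 0.14 F [-0.25  0.52 -0.42] w 0.603
shift cm [0.03 0.27 8.36] turn units 0.051
[137.8425 214.8178] [204.6987 104.1989]
```

View pics/b1.png

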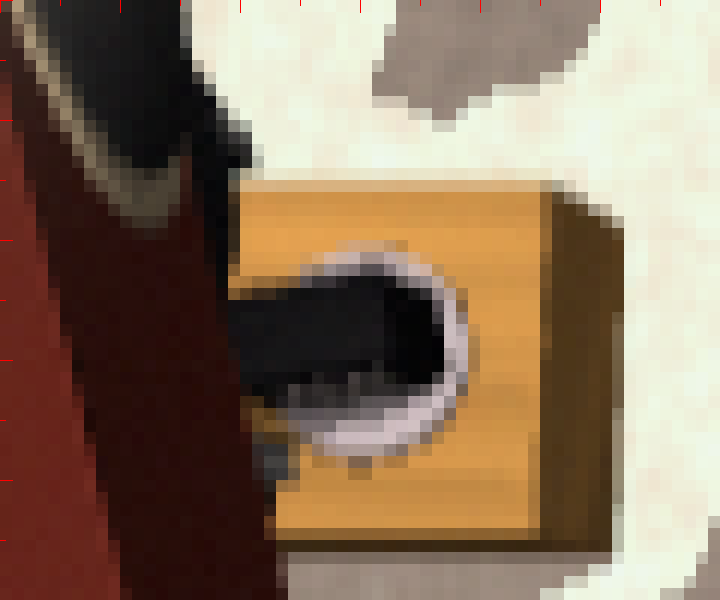

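View pics/b2.png

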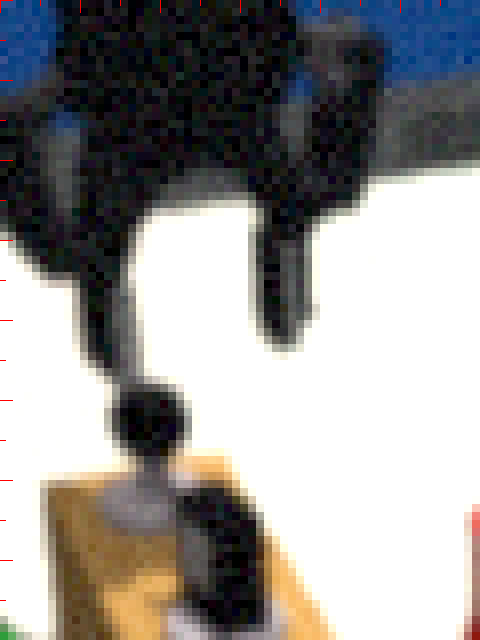

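```bash
python3 -m crank '[[0,0.27,2,0],[0,0,2,0],[0,0,2,0],[0,0,1.5,0],[0,0,0.95,0],[0,0,0,0]]'
python3 -m crank '[[0,0,0,0],[0,0,0,0],[0,0,0,0],[0,0,0,0],[0,0,0,0],[0,0,0,0],[0,0,0,0]]' 0.0
python3 -c "
from h import *
go((.5115,.2475,.092),10.1)"
```

```text
time: 3.05
tool_pos: [0.5126, 0.2486, 0.0956]
tool_rot: [0.0, 0.996, 0.091, -0.001]
contact_force: [0.5, -1.0, -0.3]
gripper_width: 0.597
time: 3.63
tool_pos: [0.5149, 0.2491, 0.0988]
tool_rot: [-0.001, 0.996, 0.091, 0.002]
contact_force: [-1.6, 1.4, 5.6]
gripper_width: 0.222
t 3.63 pos [0.5149 0.2491 0.0988] th 10.43 tilt 0.19 q6 0.14 F [-1.58  1.4   5.57] w 0.222
shift cm [-0.36  0.09  0.68] turn units 0.054
```

```bash
python3 -m crank '[[0,0,0,0],[0,0,0,0],[0,0,0,0]]' 
python3 - <<'E'
from meas import *
go((.5115,.2475,.092),10.1)
t=manip.grab_frame("top");s=manip.grab_frame("side")
big(s,"c2",180,80,240,150,8,1.8)
E
```

```text
time: 3.88
tool_pos: [0.5149, 0.2491, 0.0989]
tool_rot: [-0.001, 0.996, 0.091, 0.002]
contact_force: [-1.5, 1.5, 5.2]
gripper_width: 0.226
t 3.88 pos [0.5149 0.2491 0.0989] th 10.42 tilt 0.19 q6 0.14 F [-1.48  1.47  5.22] w 0.226
shift cm [-0.36  0.09  0.68] turn units 0.054
```

View pics/c2.png

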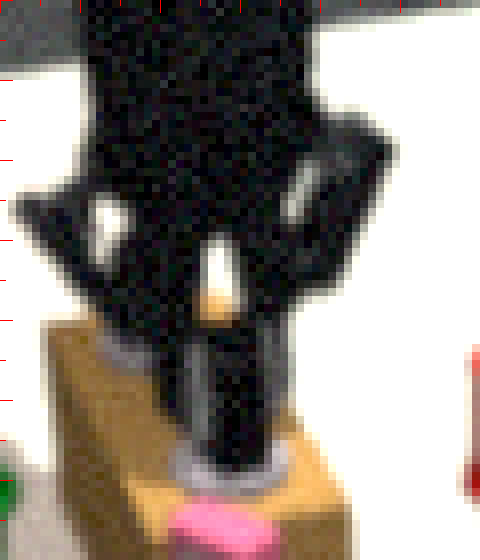

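```bash
python3 -m crank '[[-0.1,0,-0.5,0],[0,0,-1,0],[0,0,-1.5,0],[0,0,-2,0],[0,0,-2,0],[0,0,-2,0],[0,0,-2,0],[0,0,-1.2,0],[0,0,0,0]]'
python3 -c "
from h import *
go((.567,.0185,.219),116)"
```

```text
time: 4.73
tool_pos: [0.5142, 0.2487, 0.2227]
tool_rot: [-0.001, 0.996, 0.091, 0.003]
contact_force: [1.0, -1.0, -1.3]
gripper_width: 0.222
t 4.73 pos [0.5142 0.2487 0.2227] th 10.42 tilt 0.35 q6 0.14 F [ 0.99 -0.98 -1.27] w 0.222
shift cm [ 1.03 23.6   0.36] turn units -17.597
```

```bash
python3 -m crank '[[0.1,2,0,0],[0.1,3,0,0],[0.1,3.4,0,0],[0.1,3.4,0,0],[0.2,3.4,0,0],[0.2,3.4,0,0],[0.2,3,0,0],[0,2,0,0],[0,0,0,-0.6],[0,0,0,-1.1]]'
python3 -m crank '[[0,0,0,-1.1],[0,0,0,-1.1],[0,0,0,-1.1],[0,0,0,-1.1],[0,0,0,-1.1],[0,0,0,-1.1],[0,0,0,-1.1],[0,0,0,-1.1],[0,0,0,-1.1],[0,0,0,-1.1]]'
python3 -m crank '[[0,0,0,-1.1],[0,0,0,-1.1],[0,0,0,-1.1],[0,0,0,-1.1],[0,0,0,-0.5],[0,0,0,0],[0,0,0,0]]'
python3 - <<'E'
from meas import *
go((.567,.0185,.219),116)
t=manip.grab_frame("top");s=manip.grab_frame("side")
P=manip.state()["tool_pos"]
for n,f in(("t",t),("s",s)): print(n,"tip",proj(f,P-[0,0,.09]),"socket",proj(f,(.5665,.0185,.108)))
big(t,"d1",220,160,275,215,13,1.8)
big(s,"d2",220,90,290,205,6,1.6)
E
```

```text
time: 5.57
tool_pos: [0.5645, 0.0164, 0.2168]
tool_rot: [-0.0, 0.984, 0.18, -0.002]
contact_force: [-0.1, 0.2, -2.0]
gripper_width: 0.227
time: 6.4
tool_pos: [0.5642, 0.018, 0.2168]
tool_rot: [-0.001, 0.726, 0.688, -0.001]
contact_force: [0.2, -0.0, -2.4]
gripper_width: 0.224
time: 6.98
tool_pos: [0.5645, 0.018, 0.2173]
tool_rot: [-0.001, 0.53, 0.848, -0.001]
contact_force: [0.7, 0.3, -1.1]
gripper_width: 0.224
t 6.98 pos [0.5645 0.018  0.2173] th 115.93 tilt 0.13 q6 -2.12 F [ 0.74  0.32 -1.12] w 0.224
shift cm [-0.06  0.25 -0.17] turn units -0.012
t tip [246.7388 195.3949] socket [246.8279 195.8645]
s tip [253.9119 164.4371] socket [254.4967 170.9684]
```

View pics/d1.png

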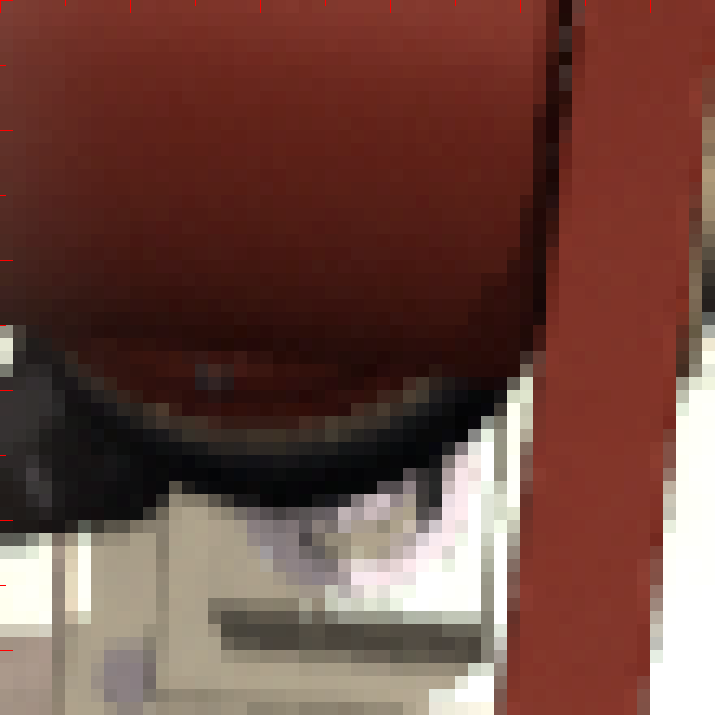

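View pics/d2.png

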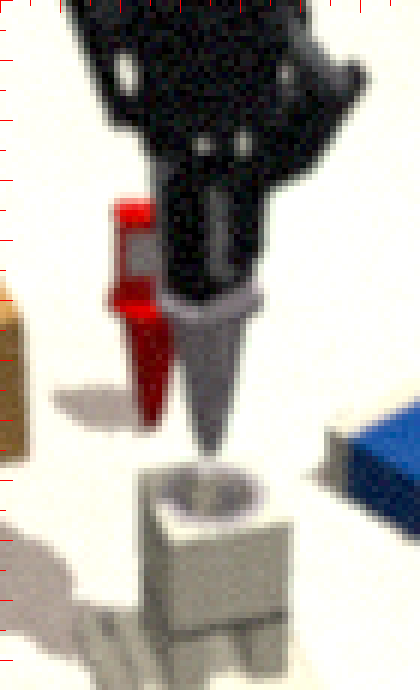

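```bash
python3 -m crank '[[-0.06,0.25,0.6,0],[0,0,1,0],[0,0,1,0],[0,0,0.6,0],[0,0,0,0],[0,0,0,0]]'
python3 -m crank '[[0,0,0.6,0],[0,0,1,0],[0,0,0.9,0],[0,0,0.6,0],[0,0,0,0],[0,0,0,0]]'
python3 -c "
from h import *
go((.567,.0185,.1269),116)"
```

```text
time: 7.58
tool_pos: [0.5671, 0.0186, 0.1856]
tool_rot: [-0.001, 0.53, 0.848, -0.0]
contact_force: [0.4, -0.1, -1.6]
gripper_width: 0.222
time: 8.08
tool_pos: [0.5672, 0.0186, 0.1549]
tool_rot: [-0.001, 0.53, 0.848, -0.0]
contact_force: [-0.2, 0.5, -2.6]
gripper_width: 0.225
t 8.08 pos [0.5672 0.0186 0.1549] th 116.02 tilt 0.09 q6 -2.12 F [-0.23  0.5  -2.56] w 0.225
shift cm [ 0.   -0.02  2.8 ] turn units 0.003
```

```bash
python3 -m crank '[[0,0,0.5,0],[0,0,0.5,0],[0,0,0.2,0],[0,0,0,0],[0,0,0,0],[0,0,0,0]]'
python3 -c "
from h import *
go((.567,.0185,.1269),116)"
```

```text
time: 8.58
tool_pos: [0.5675, 0.0182, 0.1436]
tool_rot: [-0.0, 0.53, 0.848, -0.0]
contact_force: [-1.6, -2.9, -1.0]
gripper_width: 0.224
t 8.58 pos [0.5675 0.0182 0.1436] th 116.02 tilt 0.05 q6 -2.12 F [-1.58 -2.92 -1.  ] w 0.224
shift cm [ 0.05 -0.03  1.67] turn units 0.003
```

```bash
for i in 1 2; do python3 -m crank '[[0,0,0,0],[0,0,0,0]]' | grep -E "force|pos"; done
```

```text
tool_pos: [0.5675, 0.0183, 0.1436]
contact_force: [-1.3, -3.0, -2.3]
tool_pos: [0.5675, 0.0183, 0.1437]
contact_force: [-2.3, -4.0, -2.3]
```

```bash
python3 - <<'E'
from meas import *
t=manip.grab_frame("top");s=manip.grab_frame("side")
big(s,"e2",225,100,285,205,7,1.6)
print(manip.state()["ft_torque"])
E
```

```text
[-0.7325  0.3088 -0.0599]
```

View pics/e2.png

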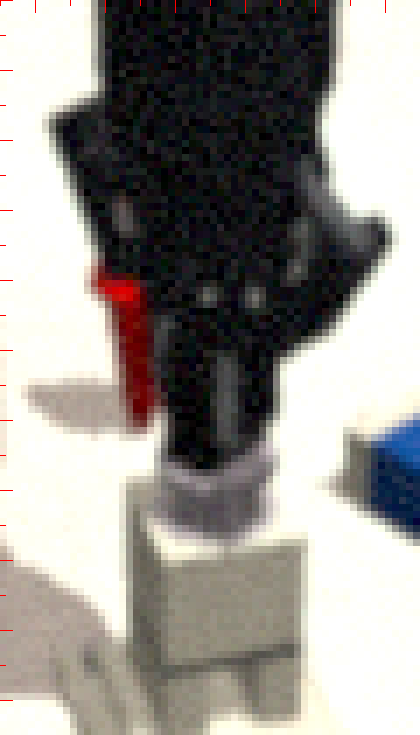

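```bash
python3 -m crank '[[-0.145,-0.16,0,0],[0,0,0,0],[0,0,0,0]]' | grep -E "force|pos";  python3 -m crank '[[0,0,0,0],[0,0,0,0]]' | grep -E "force|pos"
```

```text
tool_pos: [0.5673, 0.017, 0.1441]
contact_force: [-0.0, 0.2, -0.7]
tool_pos: [0.5671, 0.0169, 0.144]
contact_force: [-0.3, 0.2, -1.9]
```

```bash
python3 -m crank '[[-0.05,-0.05,0.2,0],[0,0,0.2,0],[0,0,0,0],[0,0,0,0]]' | grep -E "force|pos";  python3 -m crank '[[0,0,0,0],[0,0,0,0]]' | grep -E "force|pos"; python3 -c "
from plant import manip
print(manip.state()['ft_torque'])"
```

```text
tool_pos: [0.5665, 0.0163, 0.1396]
contact_force: [-0.9, 1.6, -0.3]
tool_pos: [0.5665, 0.0162, 0.1396]
contact_force: [-0.8, 2.6, -1.4]
[0.61715729 0.25513509 0.01424093]
```

```bash
python3 -m crank '[[0.085,0.01,0,0],[0,0,0,0],[0,0,0,0]]' | grep -E "force|pos";  python3 -m crank '[[0,0,0,0],[0,0,0,0]]' | grep -E "force|pos"
```

```text
tool_pos: [0.5664, 0.0165, 0.1397]
contact_force: [-0.8, 1.5, -0.7]
tool_pos: [0.5664, 0.0165, 0.1398]
contact_force: [-1.0, 0.7, -1.9]
```

```bash
python3 -m crank '[[0,0,0,1.0],[0,0,0.04,1.1],[0,0,0.04,1.1],[0,0,0.04,1.1],[0,0,0.04,1.1],[0,0,0.04,1.1],[0,0,0.04,1.1],[0,0,0.04,1.1]]' | grep -E "force|pos|width"; python3 -c "
from h import *
st();print(manip.state()['ft_torque'])"
```

```text
tool_pos: [0.5668, 0.0174, 0.1373]
contact_force: [0.1, 3.8, -0.7]
gripper_width: 0.227
t 11.02 pos [0.5668 0.0174 0.1373] th 63.50 tilt 0.13 q6 -1.21 F [ 0.05  3.84 -0.68] w 0.227
[ 0.94252971 -0.04964693  0.02055391]
```

```bash
python3 -m crank '[[0.09,-0.045,0.03,1.1],[0,0,0.04,1.1],[0,0,0.04,1.1],[0,0,0.04,1.1],[0,0,0.04,1.1],[0,0,0.04,1.1],[0,0,0.04,1.1],[0,0,0.04,1.1]]' | grep -E "force|pos|width"; python3 -c "
from h import *
st();print(manip.state()['ft_torque'])"
```

```text
tool_pos: [0.5674, 0.0182, 0.1346]
contact_force: [0.3, 3.6, -0.0]
gripper_width: 0.225
t 11.68 pos [0.5674 0.0182 0.1346] th 10.70 tilt 0.17 q6 -0.29 F [ 0.27  3.63 -0.05] w 0.225
[ 0.71477506 -0.223218    0.03127816]
```

```bash
python3 -m crank '[[0.02,-0.12,0.03,1.1],[0,0,0.04,1.1],[0,0,0.04,1.1],[0,0,0.04,1.1],[0,0,0.04,1.1],[0,0,0.04,1.1],[0,0,0.04,1.1],[0,0,0.04,1.1]]' | grep -E "force|pos|width"; python3 -c "
from h import *
st();print(manip.state()['ft_torque'])"
```

```text
tool_pos: [0.5679, 0.0183, 0.1323]
contact_force: [0.2, -1.1, 0.8]
gripper_width: 0.225
t 12.35 pos [0.5679 0.0183 0.1323] th -42.09 tilt 0.26 q6 0.64 F [ 0.24 -1.13  0.83] w 0.225
[-0.17833492 -0.30642235  0.1349114 ]
```

```bash
python3 -m crank '[[0,0,0.04,1.1],[0,0,0.04,1.1],[0,0,0.04,1.1],[0,0,0.04,1.1],[0,0,0.04,1.1],[0,0,0.04,1.1],[0,0,0.04,1.1],[0,0,0.04,1.1]]' | grep -E "force|pos|width"; python3 -c "
from h import *
st();print(manip.state()['ft_torque'])"
```

```text
tool_pos: [0.568, 0.0176, 0.1295]
contact_force: [-0.4, -2.4, 3.5]
gripper_width: 0.226
t 13.02 pos [0.568  0.0176 0.1295] th -94.89 tilt 0.29 q6 1.56 F [-0.39 -2.45  3.53] w 0.226
[-0.73136566 -0.03361838  0.10920352]
```

```bash
python3 -m crank '[[0.08,0,0.04,1.1],[0,0,0.04,1.1],[0,0,0.04,1.1],[0,0,0.04,1.1],[0,0,0.04,1.1],[0,0,0.04,1.1]]' | grep -E "force|pos|width"; python3 -c "
from h import *
st();print(manip.state()['ft_torque'])"
```

```text
tool_pos: [0.5677, 0.0173, 0.127]
contact_force: [0.9, -1.5, 3.1]
gripper_width: 0.223
t 13.52 pos [0.5677 0.0173 0.127 ] th -134.49 tilt 0.23 q6 2.25 F [ 0.86 -1.47  3.07] w 0.223
[-0.29616652 -0.24265698  0.07563784]
```

```bash
python3 -m crank '[[0,0,0.04,1.1],[0,0,0.04,1.1],[0,0,0.04,1.1],[0,0,0.04,1.1]]' | grep -E "force|pos|width"; python3 -c "
from h import *
st();print(manip.state()['ft_torque'])"
```

```text
tool_pos: [0.5677, 0.0168, 0.1256]
contact_force: [-0.7, -1.6, 5.1]
gripper_width: 0.227
t 13.85 pos [0.5677 0.0168 0.1256] th -160.91 tilt 0.25 q6 2.71 F [-0.71 -1.57  5.07] w 0.227
[-0.31466234  0.31435292  0.021695  ]
```

```bash
python3 -m crank '[[0,0,0.04,1.1],[0,0,0.04,1.1],[0,0,0.04,0.9]]' | grep -E "force|pos|width"; python3 -c "
from h import *
st();print(manip.state()['ft_torque'])"
```

```text
tool_pos: [0.5677, 0.0171, 0.125]
contact_force: [-3.3, -1.4, 7.4]
gripper_width: 0.225
t 14.10 pos [0.5677 0.0171 0.125 ] th -179.47 tilt 0.23 q6 3.03 F [-3.28 -1.38  7.37] w 0.225
[-0.25458801  0.66089661  0.207437  ]
```

```bash
python3 -m crank '[[0,0,0,-1.1],[0,0,0.02,-1.1],[0,0,0.03,-1.1],[0,0,0.03,-1.1],[0,0,0.03,-1.1]]' | grep -E "force|pos|width"; python3 -c "
from h import *
st();print(manip.state()['ft_torque'])"
```

```text
tool_pos: [0.5682, 0.017, 0.1246]
contact_force: [-0.6, -0.4, 9.4]
gripper_width: 0.224
t 14.52 pos [0.5682 0.017  0.1246] th -145.87 tilt 0.30 q6 2.45 F [-0.6  -0.43  9.43] w 0.224
[-0.10724789  0.25008961 -0.10860601]
```

```bash
python3 -m crank '[[0,0,0.02,-1.1],[0,0,0.02,-1.1],[0,0,0.02,-1.1],[0,0,0,-1.1],[0,0,0,-1.1]]' | grep -E "force|pos|width"; python3 - <<'E'
from meas import *
st();print(manip.state()['ft_torque'])
t=manip.grab_frame("top");s=manip.grab_frame("side")
big(s,"g2",225,130,285,230,7,1.6)
st()
E
```

```text
tool_pos: [0.5688, 0.0172, 0.1245]
contact_force: [-1.0, 1.2, 10.0]
gripper_width: 0.224
t 14.93 pos [0.5688 0.0172 0.1245] th -112.87 tilt 0.36 q6 1.87 F [-1.02  1.19  9.97] w 0.224
[ 0.1594  0.3882 -0.0878]
t 15.03 pos [0.5687 0.0171 0.1245] th -113.01 tilt 0.35 q6 1.87 F [-1.93 -1.83  9.27] w 0.228
```

View pics/g2.png

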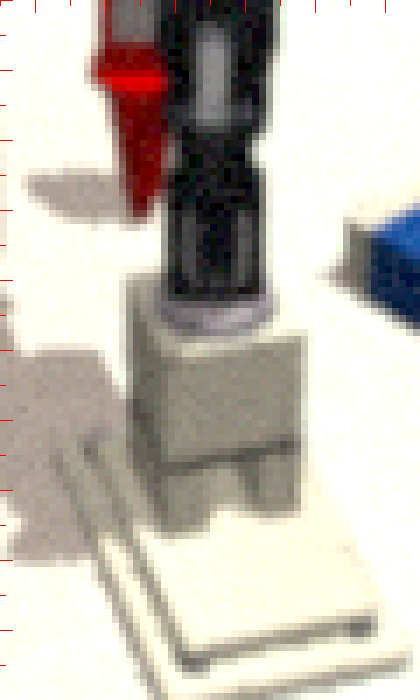

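```bash
python3 -m crank '[[0,0,-0.1,0],[0,0,-0.1,0],[0,0,-0.1,0],[0,0,0,0],[0,0,0,0]]' | grep -E "force|pos|width"
```

```text
tool_pos: [0.5682, 0.0171, 0.1255]
contact_force: [3.4, -2.8, 5.2]
gripper_width: 0.226
```

```bash
python3 -m crank '[[0,0,-0.1,0],[0,0,-0.05,0],[0,0,0,0],[0,0,0,0]]' | grep -E "force|pos|width"
python3 -m crank '[[0,0,0,0],[0,0,0,0],[0,0,0,0],[0,0,0,0],[0,0,0,0],[0,0,0,0]]' 0.6; python3 -c "
from h import *
st()"
```

```text
tool_pos: [0.5681, 0.0172, 0.1261]
contact_force: [4.7, -4.3, 2.5]
gripper_width: 0.226
time: 16.28
tool_pos: [0.5659, 0.0183, 0.1248]
tool_rot: [-0.0, -0.551, 0.835, 0.0]
contact_force: [-0.2, 0.1, 0.7]
gripper_width: 0.598
t 16.28 pos [0.5659 0.0183 0.1248] th -113.17 tilt 0.06 q6 1.88 F [-0.16  0.13  0.69] w 0.598
```

```bash
python3 -m crank '[[0,0,-1,0],[0,0,-2,0],[0,0,-2.5,0],[0,0,-2.5,0],[0,0,-2,0],[0,0,0,-1.1],[0,0,0,-1.1],[0,0,0,-1.1],[0,0,0,-1.1],[0,0,0,-1.1]]' >/dev/null
python3 -m crank '[[0,0,0,-1.1],[0,0,0,-1.1],[0,0,0,-1.1],[0,0,0,-1.1],[0,0,0,-1.1],[0,0,0,-1.1],[0,0,0,-1.1],[0,0,0,-1.1],[0,0,0,-1.1],[0,0,0,-1.1]]' >/dev/null
python3 -c "
from h import *
go((.520,-.376,.12),-1.2)"
```

```text
t 17.95 pos [0.5664 0.0181 0.2262] th -13.85 tilt 0.04 q6 0.14 F [0.2  0.87 0.81] w 0.600
shift cm [ 4.93 39.38 10.61] turn units -2.109
```

```bash
python3 -m crank '[[0.4,2.5,0,0],[0.45,3.7,0,0],[0.45,3.7,0,0],[0.45,3.7,0,0],[0.45,3.7,0,0],[0.45,3.7,0,0],[0.45,3.7,0,0],[0.45,3.7,0,0],[0.45,3.7,0,0],[0.45,3.7,0,0]]' 0.5 >/dev/null
python3 -m crank '[[0.45,3.5,0,0],[0,0,2,-1.05],[0,0,2,-1.05],[0,0,0,0],[0,0,0,0]]' >/dev/null
python3 - <<'E'
from meas import *
go((.520,-.376,.012),-1.2)
t=manip.grab_frame("top");s=manip.grab_frame("side")
P=manip.state()["tool_pos"];print(proj(t,P),proj(s,P))
big(t,"h1",215,170,295,230,9,1.5)
big(t,"h3",385,190,445,250,11,1.8)
big(s,"h2",270,220,340,350,5,1.4)
big(s,"h4",225,130,285,230,7,1.6)
E
```

```text
t 19.20 pos [ 0.5169 -0.3744  0.1843] th -1.75 tilt 0.16 q6 -0.71 F [0.81 0.04 0.54] w 0.499
shift cm [ 0.36  0.18 17.23] turn units -0.091
[430.0702 214.5921] [311.8978 271.2085]
```

View pics/h1.png

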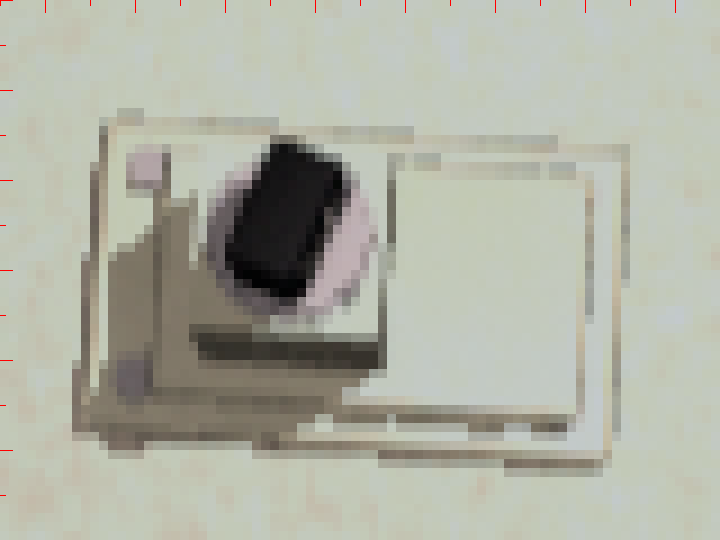

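View pics/h3.png

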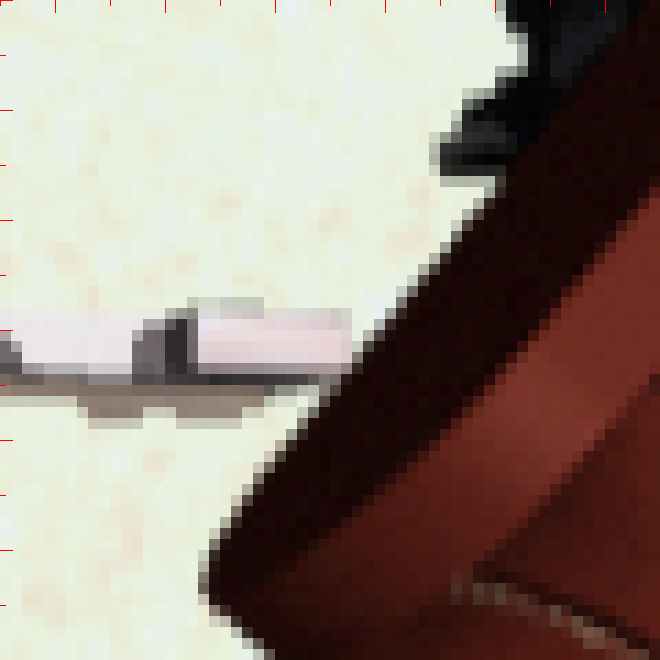

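View pics/h2.png

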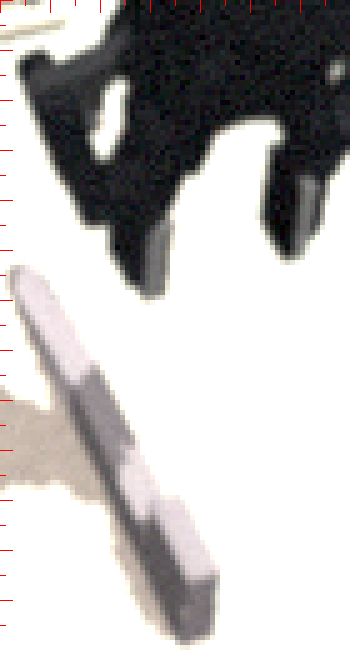

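View pics/h4.png

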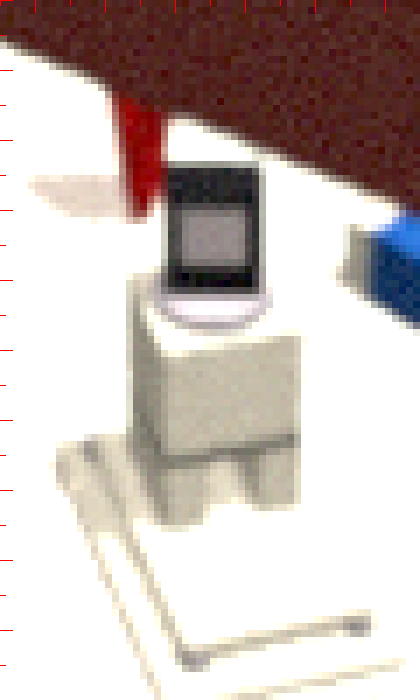

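```bash
python3 -m crank '[[0.36,0.18,2,-0.09],[0,0,3,0],[0,0,3,0],[0,0,3,0],[0,0,2.5,0],[0,0,2,0],[0,0,1,0],[0,0,0.4,0],[0,0,0,0]]' 
python3 -m crank '[[0,0,0,0],[0,0,0,0],[0,0,0,0],[0,0,0,0],[0,0,0,0],[0,0,0,0],[0,0,0,0],[0,0,0,0]]' 0.0
python3 - <<'E'
from meas import *
go((.520,-.376,.015),-1.2)
t=manip.grab_frame("top");s=manip.grab_frame("side")
big(s,"i2",260,220,340,350,5,1.4)
E
```

```text
time: 20.05
tool_pos: [0.5216, -0.3769, 0.0168]
tool_rot: [0.0, 1.0, -0.009, 0.0]
contact_force: [0.3, -0.1, 0.2]
gripper_width: 0.499
time: 20.72
tool_pos: [0.5224, -0.3781, 0.0187]
tool_rot: [0.001, 1.0, -0.009, 0.002]
contact_force: [0.4, 0.7, 6.7]
gripper_width: 0.147
t 20.72 pos [ 0.5224 -0.3781  0.0187] th -1.05 tilt 0.23 q6 -0.72 F [0.43 0.65 6.75] w 0.147
shift cm [-0.25 -0.2   0.37] turn units 0.026
```

View pics/i2.png

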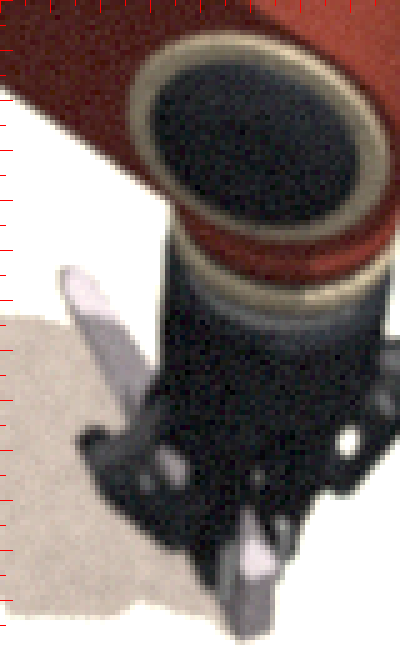

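```bash
python3 -m crank '[[0,0,-0.5,0],[0,0,-1,0],[0,0,-1.5,0],[0,0,-1.5,0],[0,0,-0.5,0.28],[0,0,0,0],[0,0,0,0]]' 
python3 - <<'E'
from meas import *
go((.5555,-.236,.060),-2.73)
t=manip.grab_frame("top");s=manip.grab_frame("side")
big(s,"j2",250,190,340,320,5,1.4)
E
```

```text
time: 21.4
tool_pos: [0.5216, -0.3773, 0.0679]
tool_rot: [0.001, 1.0, -0.023, 0.001]
contact_force: [0.4, -0.5, -2.4]
gripper_width: 0.148
t 21.40 pos [ 0.5216 -0.3773  0.0679] th -2.68 tilt 0.13 q6 -0.69 F [ 0.42 -0.47 -2.42] w 0.148
shift cm [  2.72 -14.28   0.77] turn units 0.008
```

View pics/j2.png

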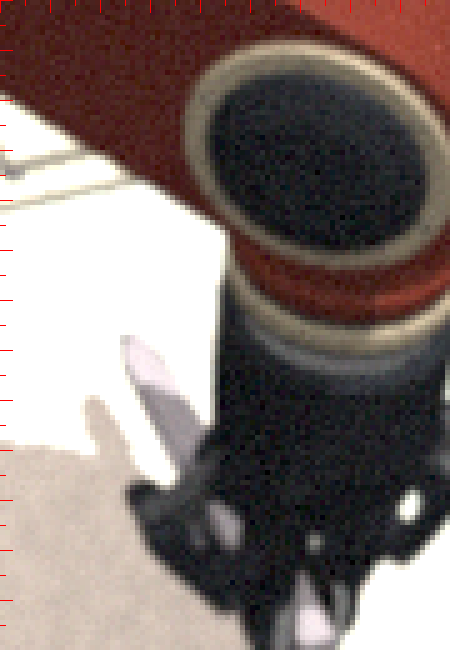

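```bash
python3 -m crank '[[0.5,-2,0,0],[0.5,-2.8,0,0],[0.5,-2.8,0,0],[0.5,-2.8,0,0],[0.4,-2.4,0,0],[0.3,-1.5,0,0],[0,0,0,0],[0,0,0,0]]' >/dev/null
python3 - <<'E'
from meas import *
go((.5555,-.236,.060),-2.73)
t=manip.grab_frame("top");s=manip.grab_frame("side")
big(s,"k2",225,130,325,280,5,1.4)
big(t,"k1",230,180,350,240,6,1.4)
E
```

```text
t 22.17 pos [ 0.5546 -0.2348  0.0657] th -2.62 tilt 0.06 q6 -0.48 F [ 0.   -0.85 -2.47] w 0.149
shift cm [0.09 0.11 0.57] turn units 0.018
```

View pics/k2.png

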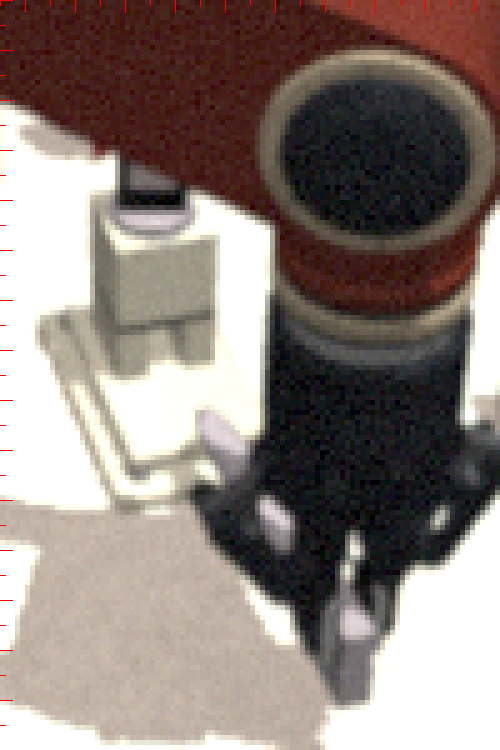

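View pics/k1.png

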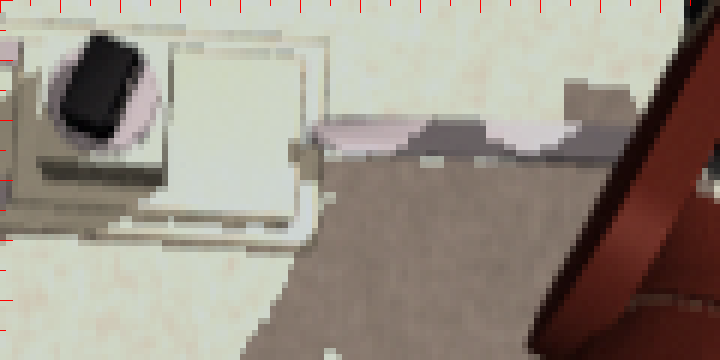

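```bash
python3 - <<'E'
from meas import *
n=onz(t,281.5,202,.053); b=onz(t,328,203.0,.0685)
print(n,b,np.degrees(np.arctan2(*(n-b)[1::-1])))
u=np.array([.0476,.9989]);c=np.array([.5663,.0172])
for p in(n,b):
    d=p[:2]-c;print("along",d@u,"lateral",d[0]*u[1]-d[1]*u[0])
E
```

```text
[ 0.5599 -0.0643  0.053 ] [ 0.5564 -0.1752  0.0685] 88.18998371089988
along -0.08169497506482022 lateral -0.002550888175020737
along -0.19269246911642005 lateral -0.0007719284453220534
```

```bash
python3 -m crank '[[0.05,0,0,0.15],[0,-1.0,0,0],[0,-1.5,0,0],[0,-1.5,0.3,0],[0,0,0.6,0],[0,0,0.6,0],[0,0,0.2,0],[0,0,0,0],[0,0,0,0]]' >/dev/null
python3 - <<'E'
from meas import *
st()
t=manip.grab_frame("top");s=manip.grab_frame("side")
big(s,"l2",225,130,325,280,5,1.4)
big(t,"l1",230,180,350,240,6,1.4)
E
```

```text
t 23.02 pos [ 0.5576 -0.1955  0.0488] th -3.63 tilt 0.04 q6 -0.40 F [ 0.2   0.36 -2.74] w 0.151
```

View pics/l2.png

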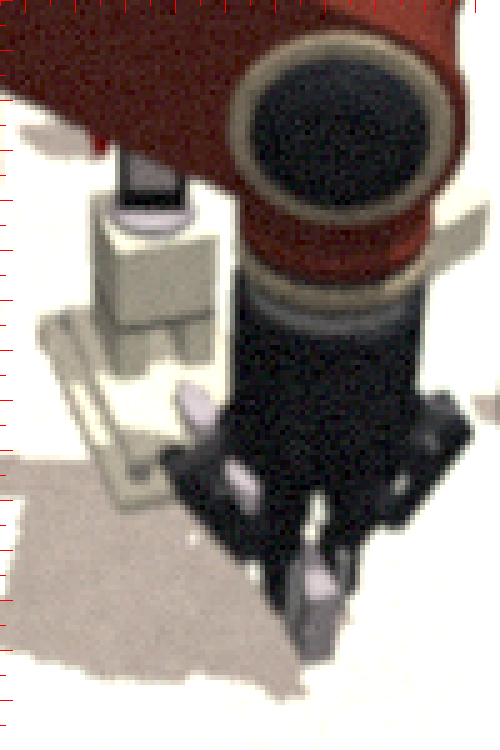

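View pics/l1.png

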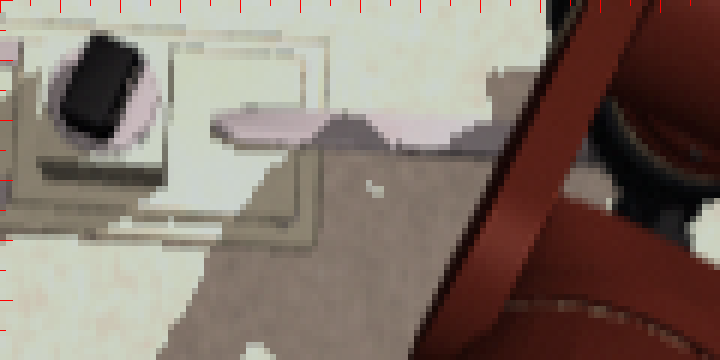

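```bash
python3 - <<'E'
from meas import *
u=np.array([.0476,.9989]);c=np.array([.5663,.0172])
im=t=pickle.load(open("f0.pkl","rb"))[0]
f=manip.grab_frame("top")
g=f["img"].astype(int)
# bar: pinkish (R>G) columns
for col in (270,275,280,290,300,308):
    print(col,[tuple(g[r,col]) for r in range(195,208)])
for P in ((265.2,201.3,.033),):
    p=onz(f,*P);d=p[:2]-c;print(p,"along",d@u,"lateral",d[0]*u[1]-d[1]*u[0])
E
```

```text
270 [(np.int64(146), np.int64(151), np.int64(139)), (np.int64(145), np.int64(150), np.int64(139)), (np.int64(120), np.int64(122), np.int64(114)), (np.int64(113), np.int64(106), np.int64(105)), (np.int64(121), np.int64(112), np.int64(113)), (np.int64(125), np.int64(116), np.int64(117)), (np.int64(133), np.int64(123), np.int64(124)), (np.int64(137), np.int64(128), np.int64(132)), (np.int64(104), np.int64(97), np.int64(97)), (np.int64(87), np.int64(81), np.int64(71)), (np.int64(127), np.int64(129), np.int64(120)), (np.int64(145), np.int64(150), np.int64(143)), (np.int64(146), np.int64(151), np.int64(144))]
275 [(np.int64(145), np.int64(151), np.int64(139)), (np.int64(145), np.int64(150), np.int64(140)), (np.int64(121), np.int64(123), np.int64(116)), (np.int64(117), np.int64(112), np.int64(110)), (np.int64(128), np.int64(119), np.int64(120)), (np.int64(128), np.int64(118), np.int64(119)), (np.int64(133), np.int64(122), np.int64(123)), (np.int64(140), np.int64(130), np.int64(131)), (np.int64(100), np.int64(93), np.int64(93)), (np.int64(78), np.int64(73), np.int64(65)), (np.int64(127), np.
[... 1904 characters left out ...]
), np.int64(75))]
308 [(np.int64(146), np.int64(148), np.int64(135)), (np.int64(146), np.int64(145), np.int64(132)), (np.int64(146), np.int64(147), np.int64(135)), (np.int64(145), np.int64(150), np.int64(138)), (np.int64(145), np.int64(144), np.int64(141)), (np.int64(146), np.int64(140), np.int64(142)), (np.int64(111), np.int64(105), np.int64(107)), (np.int64(76), np.int64(70), np.int64(72)), (np.int64(77), np.int64(70), np.int64(72)), (np.int64(70), np.int64(64), np.int64(66)), (np.int64(49), np.int64(44), np.int64(46)), (np.int64(71), np.int64(64), np.int64(59)), (np.int64(90), np.int64(81), np.int64(73))]
[ 0.5639 -0.0246  0.033 ] along -0.04182490291404429 lateral -0.00044177858624186786
```

```bash
python3 - <<'E'
from meas import *
u=np.array([.0476,.9989]);c=np.array([.5663,.0172])
f=t
for P in ((275.5,200.55,.0385),(280.5,200.7,.041),(300.5,201.65,.0505)):
    p=onz(f,*P);d=p[:2]-c;print(p,"along",d@u,"lateral",d[0]*u[1]-d[1]*u[0])
E
```

```text
[ 0.5652 -0.05    0.0385] along -0.06717297630675516 lateral 0.002128505641653675
[ 0.5646 -0.0623  0.041 ] along -0.07945478516935027 lateral 0.0021097831332114207
[ 0.5614 -0.1108  0.0505] along -0.12804962520552315 lateral 0.0012252902388145102
```

```bash
python3 -m crank '[[0,0,0.15,-0.12],[0,-0.5,0,0],[0,-0.8,0,0],[0,-0.8,0,0],[0,-0.8,0,0],[0,-0.5,0,0],[0,0,0,0],[0,0,0,0]]' >/dev/null
python3 - <<'E'
from meas import *
st();print(manip.state()["ft_torque"])
t=manip.grab_frame("top");s=manip.grab_frame("side")
big(s,"m2",225,130,325,280,5,1.4)
big(t,"m1",230,180,350,240,6,1.4)
E
```

```text
t 23.83 pos [ 0.5596 -0.1609  0.0478] th -2.84 tilt 0.02 q6 -0.36 F [-0.5   0.69 -2.29] w 0.153
[-0.0913 -0.0176  0.0226]
```

View pics/m2.png

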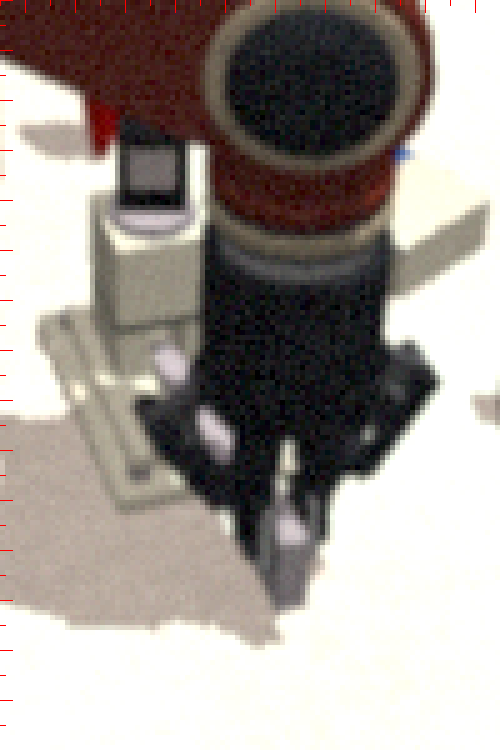

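View pics/m1.png

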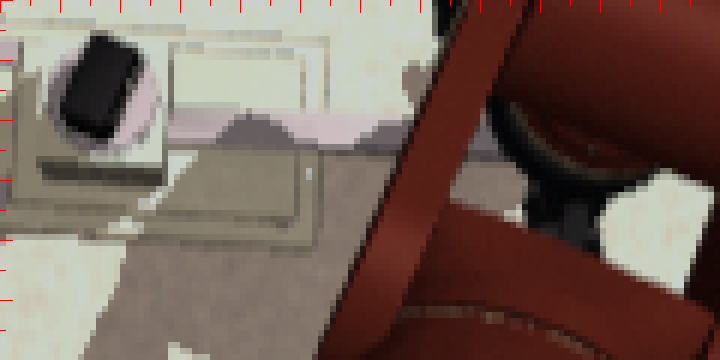

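```bash
python3 -m crank '[[0,-0.4,0.1,0],[0,-0.6,0.1,0],[0,-0.6,0,0],[0,-0.4,0,0],[0,0,0,0],[0,0,0,0]]' >/dev/null
python3 - <<'E'
from meas import *
st();print(manip.state()["ft_torque"])
E
```

```text
t 24.43 pos [ 0.5607 -0.1411  0.0459] th -2.86 tilt 0.02 q6 -0.33 F [-0.51 -0.22 -0.41] w 0.150
[-0.025  -0.0575 -0.0378]
```

```bash
python3 -m crank '[[0,-0.4,0,0],[0,-0.4,0,0],[0,-0.4,0,0],[0,-0.4,0,0],[0,-0.4,0,0],[0,0,0,0]]' >/dev/null
python3 - <<'E'
from meas import *
st();print(manip.state()["ft_torque"])
E
```

```text
t 24.93 pos [ 0.562  -0.1224  0.0462] th -2.88 tilt 0.17 q6 -0.29 F [-0.01 -4.13 -1.39] w 0.151
[-0.6969 -0.0116 -0.0053]
```

```bash
python3 -m crank '[[0,-0.4,0,0],[0,-0.4,0,0],[0,-0.4,0,0],[0,-0.4,0,0],[0,-0.4,0,0],[0,0,0,0]]' >/dev/null
python3 - <<'E'
from meas import *
st();print(manip.state()["ft_torque"])
t=manip.grab_frame("top");s=manip.grab_frame("side")
big(s,"n2",225,130,325,280,5,1.4)
big(t,"n1",230,180,350,240,6,1.4)
E
```

```text
t 25.43 pos [ 0.5628 -0.1019  0.046 ] th -2.91 tilt 0.08 q6 -0.26 F [ 0.03 -1.65 -1.1 ] w 0.152
[-0.3335 -0.0312 -0.0454]
```

View pics/n2.png

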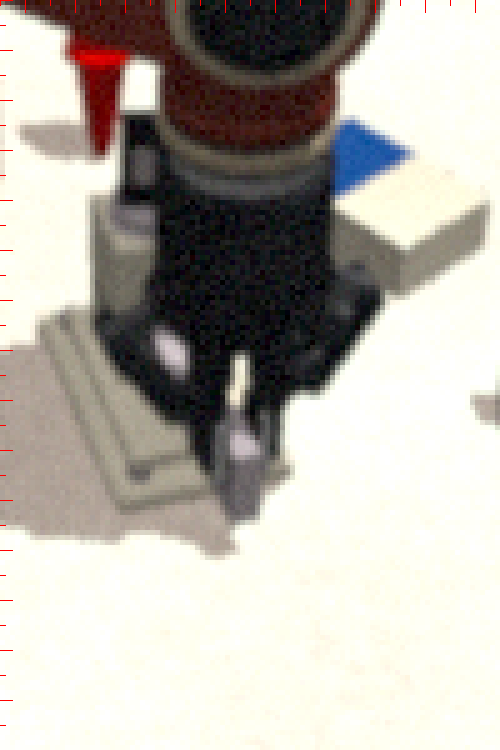

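View pics/n1.png

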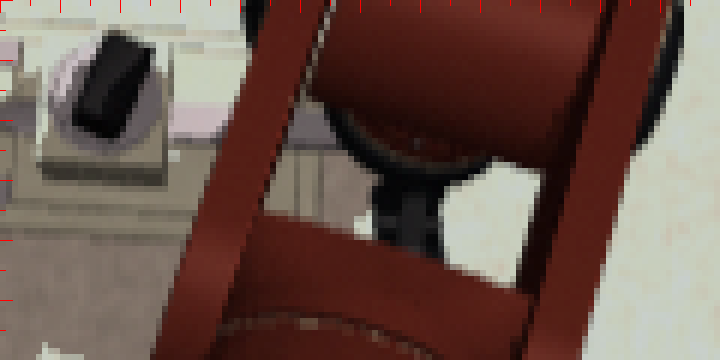

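```bash
python3 -m crank '[[0,-0.4,0,0],[0,-0.4,0,0],[0,-0.4,0,0],[0,-0.4,0,0],[0,-0.4,0,0],[0,0,0,0]]' >/dev/null
python3 -c "
from h import *
st()"
python3 -m crank '[[0,-0.3,0,0],[0,-0.3,0,0],[0,-0.3,0,0],[0,-0.2,0,0],[0,0,0,0],[0,0,0,0]]' >/dev/null
python3 - <<'E'
from meas import *
st();print(manip.state()["ft_torque"])
t=manip.grab_frame("top");s=manip.grab_frame("side")
big(s,"o2",225,130,325,280,5,1.4)
big(t,"o1",200,160,300,230,7,1.4)
E
```

```text
t 26.03 pos [ 0.5636 -0.0801  0.0457] th -2.86 tilt 0.09 q6 -0.22 F [-0.13 -1.87  0.6 ] w 0.154
t 26.53 pos [ 0.5642 -0.07    0.0457] th -2.89 tilt 0.05 q6 -0.20 F [-0.54  0.76  0.42] w 0.151
[-0.0117 -0.0605 -0.0092]
```

View pics/o2.png

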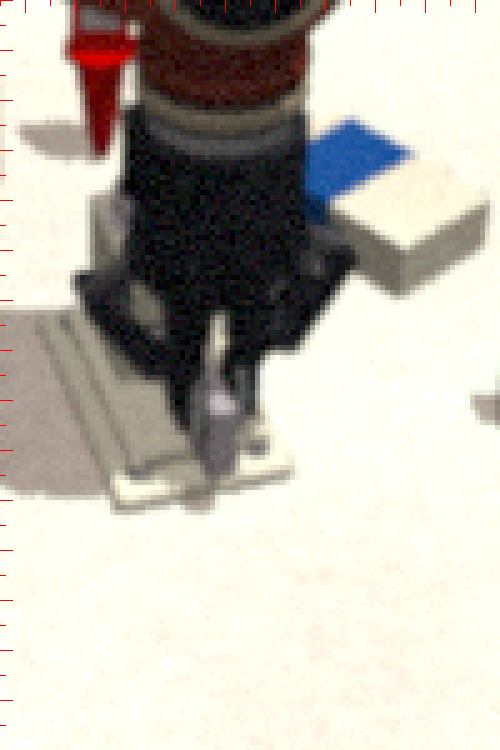

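View pics/o1.png

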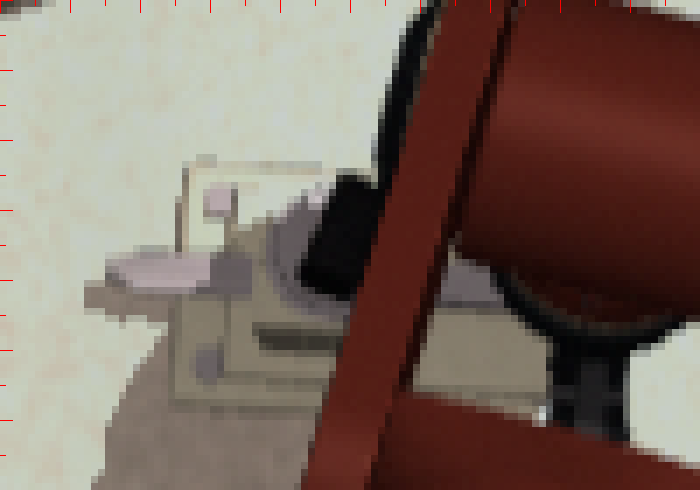

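```bash
python3 - <<'E'
from meas import *
u=np.array([.0476,.9989]);c=np.array([.5663,.0172])
for P in ((214.9,198.7,.031),):
    p=onz(t,*P);d=p[:2]-c;print(p,"along",d@u,"lateral",d[0]*u[1]-d[1]*u[0])
E
python3 -m crank '[[0,0,0,0],[0,0,0,0],[0,0,0,0],[0,0,0,0],[0,0,0,0]]' 0.4
python3 -m crank '[[0,0,-0.5,0],[0,0,-1,0],[0,0,-1.5,0],[0,0,0,0]]'
```

```text
[0.5696 0.1011 0.031 ] along 0.08394039121777692 lateral -0.0006488593946983815
time: 27.05
tool_pos: [0.5641, -0.0706, 0.0456]
tool_rot: [-0.0, 1.0, -0.025, -0.0]
contact_force: [-0.3, 0.4, -1.2]
gripper_width: 0.403
time: 27.38
tool_pos: [0.5666, -0.0712, 0.0797]
tool_rot: [0.001, 1.0, -0.025, 0.003]
contact_force: [-0.1, -0.8, 0.3]
gripper_width: 0.401
```

```bash
python3 -m crank '[[0,0.5,-2,0],[0,2,-3,0],[0,3.5,-2,0],[0,3.5,-1,0],[0,3.5,0,0],[0,3.5,0,0],[0,3.5,0,0],[0,2,0,0],[0,0,0,0],[0,0,0,0]]'
python3 - <<'E'
from meas import *
t=manip.grab_frame("top");s=manip.grab_frame("side")
big(s,"p2",215,120,315,245,6,1.4)
big(t,"p1",200,160,300,230,7,1.4)
crop(t,"p3",80,110,440,290,2); crop(s,"p4",140,80,400,300,2)
E
```

```text
time: 28.22
tool_pos: [0.5528, -0.2912, 0.1557]
tool_rot: [-0.0, 1.0, -0.026, 0.0]
contact_force: [0.5, 0.5, 0.9]
gripper_width: 0.404
```

View pics/p2.png

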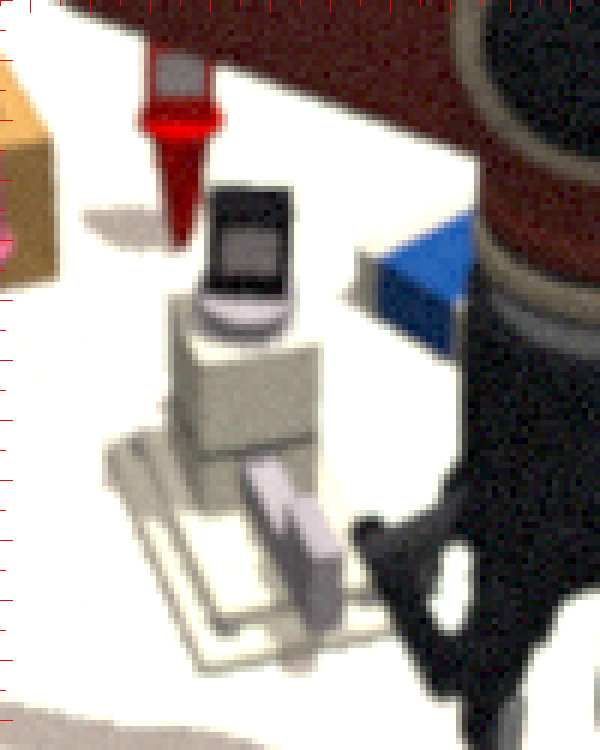

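View pics/p1.png

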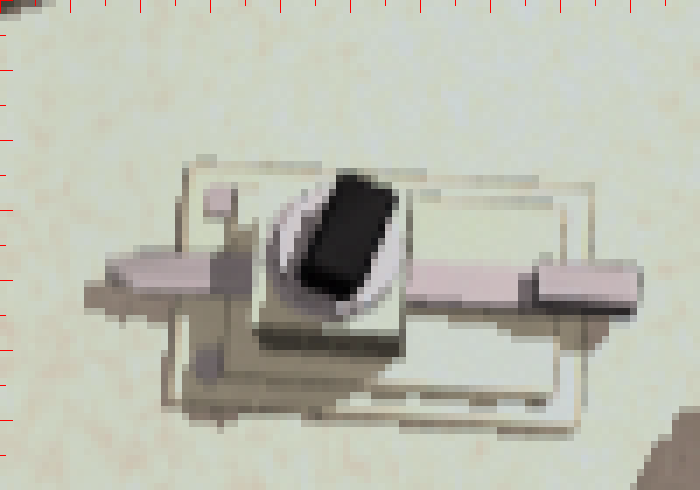

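View pics/p3.png

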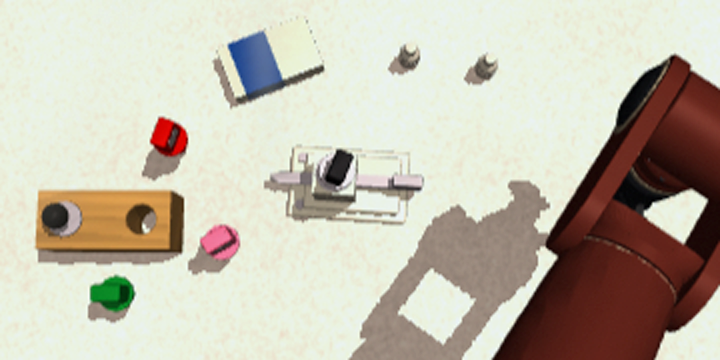

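View pics/p4.png

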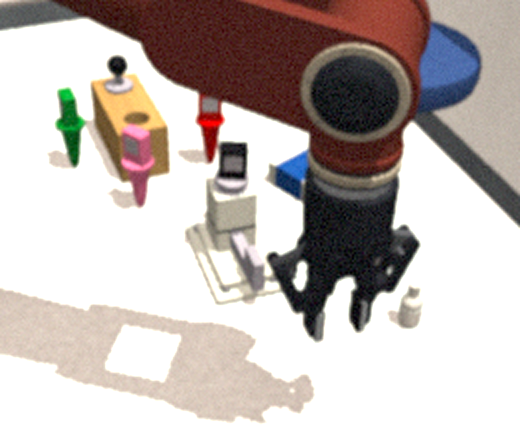

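```bash
python3 - <<'E'
from meas import *
t=manip.grab_frame("top");s=manip.grab_frame("side")
a=onz(t,249.9,193.9,.171);b=onz(t,248.3,195.4,.125);print(a,b,a-b)
big(t,"q1",230,175,270,215,16,1.6)
big(s,"q2",240,145,275,185,16,1.6)
E
```

```text
[0.562  0.0095 0.171 ] [0.5652 0.0145 0.125 ] [-0.0032 -0.005   0.046 ]
```

View pics/q1.png

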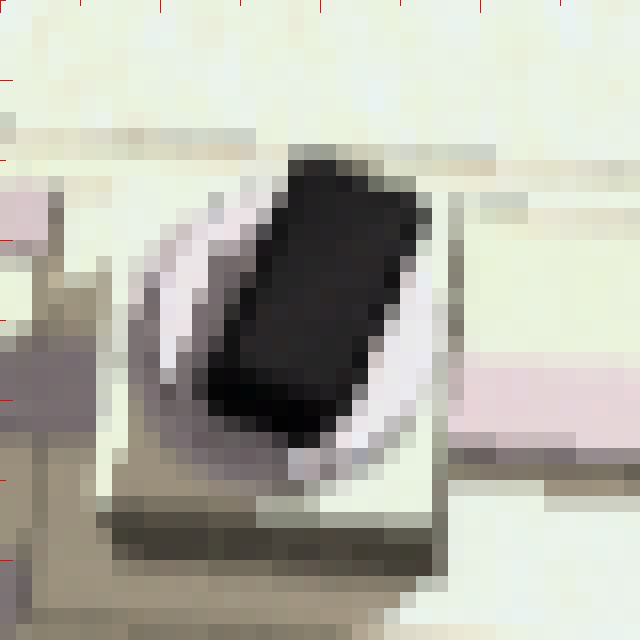

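View pics/q2.png

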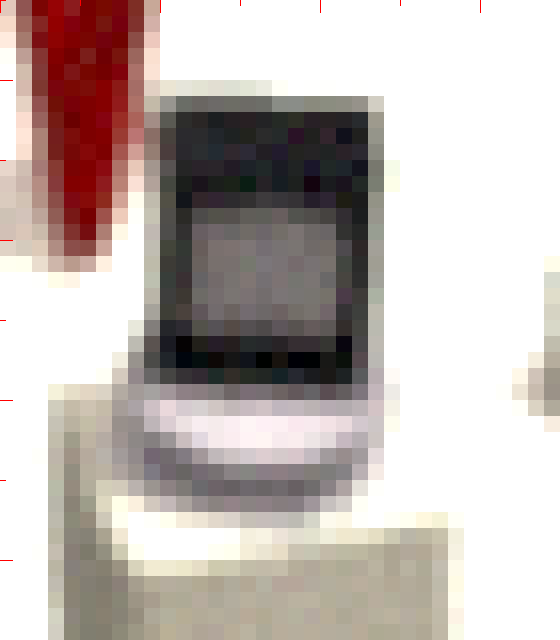

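```bash
python3 -m crank '[[0,0,0,0],[0,0,0,0],[0,0,0,0],[0,0,0,0]]' >/dev/null; python3 - <<'E'
from meas import *
a,b=pickle.load(open("f0.pkl","rb"))
f=manip.grab_frame("top")
for n,(u0,v0,u1,v1) in dict(carton=(185,115,245,165),drops=(275,125,335,155),spare=(95,200,125,235)).items():
    print(n,cv2.absdiff(f["img"][v0:v1,u0:u1],a["img"][v0:v1,u0:u1]).mean())
big(f,"r1",230,175,270,215,8,1.6)
st();print(manip.job_done())
E
```

```text
carton 24.51788888888889
drops 26.881851851851852
spare 19.28126984126984
t 28.80 pos [ 0.5531 -0.29    0.1558] th -2.87 tilt 0.01 q6 -0.55 F [-1.19  0.25 -0.16] w 0.401
the job is handed in; nothing more can be done
None
```

The rod went fully home under twisting and held by itself. The drift then lifted it loose, and the job is handed in at 28.8 s of the 70 s allowed.

**Rod:** I pressed it in while turning it at about 0.25–0.3 rad/mm, reversing the twist at the end. The highest push read was about 10 N, so I estimate the platform sank at most 2.7 mm. At the end the flange height matched the sunken mouth to about 0.2 mm. Backing off at about 4.5 N/mm showed the rod moving with the platform. I released it while still pressing lightly, about 2.5 N.

**Drift:** It slid nose first along the platform. At the pauses between moves the push read at most about 4 N, below the 10–27 N you gave. I saw no higher value, but force was only read then. The camera puts the nose 84 mm past the axis, where at least 77 mm was needed. The drift lies centred in the slot, and the flange stands visibly clear of the column.

**Checks that were less clean:**
- **Lean:** the loose rod leans about 5–7° within the socket's clearance (rough estimate). I left it rather than touch it again.
- **Bystanders:** my pixel comparison before and after was inconclusive, because differences of 19–27 grey levels showed everywhere, which I put down to a brightness change. By eye, the spare, bottles, carton and coloured look-alikes stand where they were.

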